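# Press a witness mark with a hand punch on a sprung stand

### The job

Take the brass marking punch out of its wooden holder and press its point squarely onto the centre of the blue spot on the brown block, with a steady 12 N for a good second and never anywhere near 20 N. Lift it straight up clear of the block without sliding it or shifting the block, then put the punch back in its holder down to the collar and let go. Leave everything else alone.

Things in the scene. Friction and masses are not known exactly. Their poses are not given: they have to be found in the camera images.
- punch_centre (a point): Brass hand punch, upright in the holder, 0.19 kg: round knurled brass grip 22 mm diameter, from 6 to 70 mm above the collar's underside, with a 26 mm steel cap on it (top at 76 mm); below the grip a 32 mm collar 6 mm thick, then a round shank of 14 mm diameter 25 mm long, then the 8 mm point. This point is on the axis at the middle of the grip, 40 mm above the underside of the collar; z runs up along the axis. The punch is symmetric about its axis.
- punch_collar (a point): Centre of the underside of the punch's collar, on the axis; z up along the axis. The flat end of the point (5 mm wide) lies 30 to 48 mm below it: the point sits in a tight adjusting slide (it does not move under working loads), its setting differs each time and is not measured, so contact has to be felt.
- holder_mouth (a point): Centre of the upper mouth of the hole in the fixed wooden holder block, 76 x 76 x 50 mm; the hole is 19 mm in diameter, vertical and right through (50 mm). In place, the collar rests flat on the block's top, i.e. punch_collar coincides with this point. z up.
- mark (a point): Centre of the 10 mm blue spot on the flat top of the brown slide block, the work-piece. The block is loose (0.2 kg, about 87 x 58 x 22 mm over all; flat brown top 43 x 58 mm, the spot in its middle); x runs along the block to its black knurled screw, z up. The block lies free on the rubber-topped bed of the stand (only friction holds it).
- work_block: The same brown slide block; origin at the centre of its underside (the middle of its 87 x 58 mm outline), 22 mm below its top; the mark is at x = -10.5 mm, y = 0, z = 22 mm from it.
- stand: Fixed green stand base 124 x 104 x 12 mm, origin at the centre of its underside. Over it on rubber buffers is a steel bed 100 x 80 mm, top 36 mm above the origin, carrying the block. The bed gives straight down under load, about 1 mm per 6 N, springs back, and bottoms after 10 mm.
- yellow_wheel: Loose yellow wheel 56 mm in diameter, 22 mm high, lying flat; origin at the centre of its underside. Bystander.
- hex_bolt: Loose hexagon bolt 78 mm long, 20 mm high, lying; origin under its middle. Bystander.
- spanner: Loose spanner 196 mm long, 11 mm high, lying flat; origin under its middle. Bystander.

How it is judged:
By the outcome, as a careful person would: the job done as asked, in the order asked, and still so for the second after the job is handed in, with the robot touching nothing.
It also fails if it takes over 67 s, if anything falls off the work surface, if the arm or the gripper's body presses on something with over 40 N, if the wrist force passes 120 N, or if a joint passes its speed limit or range.

### The arm

A 6-joint arm with a two-finger parallel gripper is mounted at the origin on a cart in front of the work surface, level with it; the furniture and walls round the work are solid. World frame = base frame: x ahead of the robot, y to its left, z up, the work surface at z = 0. Lengths are in m, angles in rad, forces in N, time in s.
With the tool pointing down it reaches from about 0.375 to 0.975 m from the base axis. Payload 3.8 kg.
Tool frame: the origin (TCP) lies midway between the tips of the shut fingers; the grasp point (between the pads) lies 19 mm behind it; z points along the fingers, x is the direction in which the jaws open and shut, and the axes are right-handed (so a half turn about z gives the same grasp; the last joint's range is limited). The gripper opens to 88 mm and grips with 3 to 60 N. Pads are 18 mm wide; open, the fingers measure 123 mm over their backs; the gripper's body (75 mm by 187 mm) begins 45 mm behind the grasp point.
Start: joints at [1.268, 0.264, 1.604, -0, 1.274, -0.037], TCP at [0.177, 0.651, 0.239] pointing down, gripper open.
Joint ranges: [-2.63, 2.63], [-0.94, 2.18], [0.31, 2.57], [-1.31, 4.45], [0, 2.66], [-2.55, 2.55]. Speed limits (rad/s): [2.57, 2.57, 3.14, 3.14, 3.14, 3.14].

### API

Orientations are given as a 3x3 rotation matrix whose columns are the frame's x, y, z axes.
In Python, from bench import observe, camera, camera_info, job_done gives the robot as it stands.
- The arm moves only by the tool send_rows, never from a script. Its argument "commands" is a list of rows, each an object of numbers: "x", "y", "z": the shift along the tool's x, y, z in mm; "ax", "ay", "az": the turn, a rotation vector about the tool's x, y, z in degrees; "gripper": the opening, from 0 (shut) to 1 (fully open). A call has 1 to 8 rows; each row is the pose to reach, as a shift and turn from the pose measured when the call began, along the tool's axes at that moment; what a row does not reach only later rows make up. A row lasts 1/12 s, in which the tool goes at most 41.7 mm and 7.16 degrees, less where a joint would pass 70% of its speed; a pose out of reach is approached as far as the arm can. A call with a gripper value outside its range is refused whole. The fingers move at their own pace and stop on an object; "grip_force" is the grip in N (left out, the last holds). Time passes only in rows, so rows that repeat a pose let the fingers close. It gives the time, the measured TCP pose, the force and the opening at its end, in the units of the state.
- observe(): the state, without advancing time (a new reading comes with each control period).
- camera(name): name is "scene" or "top" or "wrist"; returns the picture (384x512x3 uint8, blue, green, red); there is no depth.
- camera_info(name): a dict with "camera_matrix" (3x3 intrinsics, pixels), "extrinsics" (4x4, takes a point from world to camera coordinates). Camera axes: x right, y down, z forward; pixel columns grow to the right and rows downward; lengths in m; the calibration is good to about 2 mm. A picture is of the moment at which its call begins: read the wrist's pose just before it. camera_info takes no time and is no camera call; for the wrist camera it gives the pose at the moment of the call.
- job_done(): hands the job in, once; it reports no verdict.
The state is a dict: "time": time; "joint_pos": joint angles; "qvel": joint speeds; "tau": joint torques, N m; "position": TCP position; "orientation": TCP orientation; "ft_force": force on the tool from outside, world axes, zero at the start; "wrist_torque": the same for the moment, N m; "grip_width": finger opening in m.
Only numpy, scipy, OpenCV 4.12 (cv2) and the standard library are available. Lean on these libraries where they do the work, as an engineer would, in place of code of your own. Each camera call takes 0.05 s, during which the arm holds its last target. There are 200 camera calls.

## Working session

There is one attempt and no reset: what is moved stays moved. The work goes in short steps, Python scripts to look and compute and a tool call to move; the robot and the scene stay as the last step left them, time stands still between calls to the robot, and variables do not carry over. Pictures are saved under pics/ and viewed, about 8 in all and at most 12, crops included, and the job is handed in when it is done.

Besides the shell and the picture viewer there is one more tool, called by a JSON object that holds its "op" and its "data". send_rows: Moves the arm, as the interface text tells. Its arguments: {"type":"object","properties":{"commands":{"type":"array","items":{"type":"object","properties":{"x":{"type":"number"},"y":{"type":"number"},"z":{"type":"number"},"ax":{"type":"number"},"ay":{"type":"number"},"az":{"type":"number"},"gripper":{"type":"number"}}}},"grip_force":{"type":"number"}},"required":["commands"]}

```bash
mkdir -p pics; ls; python3 - <<'E'
from bench import *
import cv2,numpy as np
s=observe();print({k:np.round(v,4).tolist() for k,v in s.items()})
a=camera("top");b=camera("scene")
cv2.imwrite("pics/a.png",a);cv2.imwrite("pics/b.png",b);cv2.imwrite("pics/ab.png",np.vstack([a,b])[:, :])
for n in("top","scene","wrist"):
  i=camera_info(n);print(n,np.round(i["camera_matrix"],1).tolist(),np.round(i["extrinsics"],4).tolist())
E
```

```text
pics
{'time': 0.0, 'joint_pos': [1.2681, 0.2647, 1.6053, -0.0, 1.2737, -0.0369], 'qvel': [-0.0014, 0.0001, -0.0004, 0.0006, -0.0005, 0.0012], 'tau': [-0.0021, -50.2106, -35.6869, 0.0724, 0.0296, -0.0002], 'position': [0.1771, 0.6506, 0.2374], 'orientation': [[0.2627, 0.9649, -0.0006], [0.9649, -0.2627, -0.0021], [-0.0022, -0.0001, -1.0]], 'ft_force': [-0.6046, -0.0661, -0.1075], 'wrist_torque': [0.0267, -0.0127, 0.0323], 'grip_width': 0.0884}
top [[357.9, 0.0, 258.6], [0.0, 357.9, 187.5], [0.0, 0.0, 1.0]] [[0.0086, -1.0, -0.0004, -0.0828], [-0.9848, -0.0084, -0.1737, 0.494], [0.1736, 0.0018, -0.9848, 0.8616], [0.0, 0.0, 0.0, 1.0]]
scene [[432.5, 0.0, 263.0], [0.0, 432.5, 190.3], [0.0, 0.0, 1.0]] [[0.6591, -0.7519, -0.0164, -0.3768], [-0.49, -0.4128, -0.7678, 0.2677], [0.5705, 0.5141, -0.6405, 1.0828], [0.0, 0.0, 0.0, 1.0]]
wrist [[345.7, 0.0, 257.9], [0.0, 345.7, 191.8], [0.0, 0.0, 1.0]] [[0.2623, 0.965, -0.0028, -0.6733], [0.9251, -0.2506, 0.2852, -0.0397], [0.2746, -0.0774, -0.9584, 0.3893], [0.0, 0.0, 0.0, 1.0]]
```

View pics/a.png

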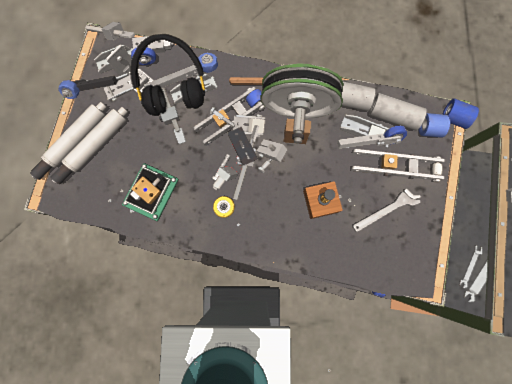

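View pics/b.png

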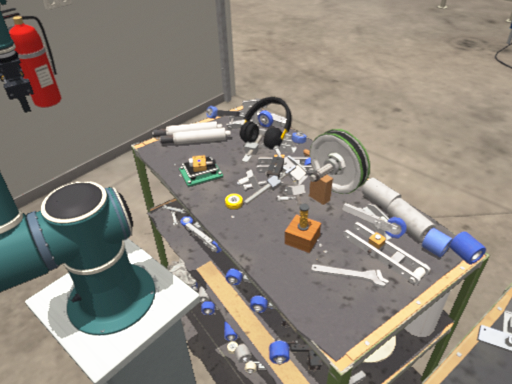

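The top view shows the holder and punch at about (323,199) and the stand with the brown block at about (149,190). The wheel is at (223,207) and the spanner at (388,210). In the scene view the punch is at (304,215) and the stand at (200,168).

```bash
cat > h.py <<'E'
import numpy as np,cv2
from bench import *
def ray(info,uv,z):
    K=np.array(info["camera_matrix"]);E=np.array(info["extrinsics"])
    d=E[:3,:3].T@np.linalg.solve(K,[uv[0],uv[1],1.]);c=-E[:3,:3].T@E[:3,3]
    return c+d*(z-c[2])/d[2]
def proj(info,p):
    q=np.array(info["extrinsics"])[:3]@np.r_[p,1];q=np.array(info["camera_matrix"])@q;return q[:2]/q[2]
def totool(v,R): return R.T@v
E
python3 - <<'E'
from h import *
a=cv2.imread("pics/a.png");b=cv2.imread("pics/b.png")
i=camera_info("top")
for n,uv,z in[("cap",(326,196),.126),("holder",(323,200),.05),("mark",(148,190),.058),("wheel",(223,207),.022)]:
    p=ray(i,uv,z);print(n,p.round(3),np.hypot(*p[:2]).round(3), proj(camera_info("scene"),p).round(1))
f=lambda im,u,v:cv2.resize(im[v-35:v+35,u-45:u+45],(400,300),interpolation=cv2.INTER_CUBIC)
cv2.imwrite("pics/c.png",np.vstack([np.hstack([f(a,323,198),f(a,149,190)]),np.hstack([f(b,304,226),f(b,200,168)])]))
E
```

```text
cap [ 0.462 -0.233  0.126] 0.517 [300.9 205.7]
holder [ 0.463 -0.239  0.05 ] 0.521 [302. 227.]
mark [0.484 0.196 0.058] 0.522 [200.2 161.5]
wheel [0.447 0.012 0.022] 0.447 [233.1 198.9]
```

View pics/c.png

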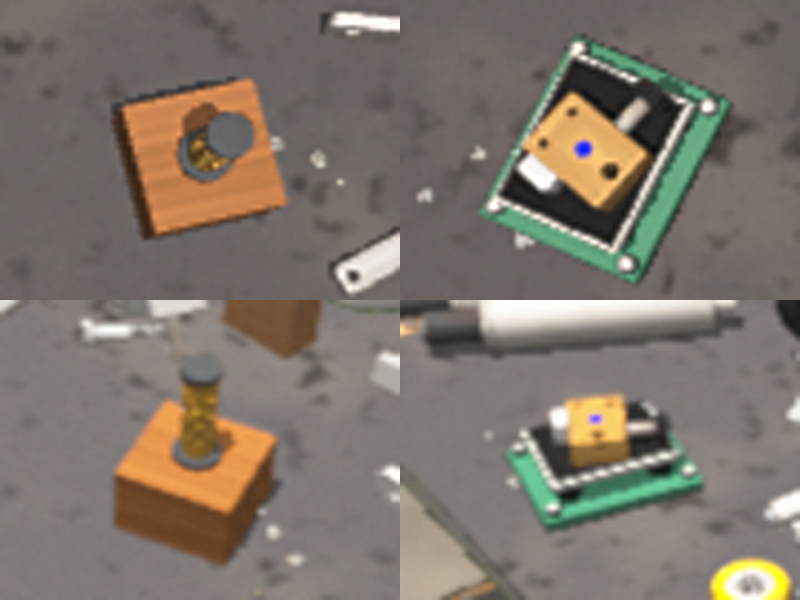

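```bash
python3 - <<'E'
from h import *
i=camera_info("top");s=camera_info("scene")
cap=ray(i,(330.2,193.2),.126);mk=ray(i,(145.4,188.3),.058)
print(cap,ray(s,(304.2,204.9),.126),mk,ray(s,(198.9,159.8),.058))
o=observe();R=o["orientation"];p=o["position"]
w=np.array(camera_info("wrist")["extrinsics"]);c=-w[:3,:3].T@w[:3,3]
print("cam in tool mm",R.T@(c-p)*1000,"cam axes in tool",np.round(R.T@w[:3,:3].T,3).tolist())
# tool shift to place TCP 40 mm such that mark seen near image centre
for t in [np.r_[mk[:2],.24]]: print(R.T@(t-p)*1000)
E
```

```text
[ 0.46833183 -0.24249431  0.126     ] [ 0.46981445 -0.23759991  0.126     ] [0.48774769 0.20273319 0.058     ] [0.48717239 0.20626908 0.058     ]
cam in tool mm [  -0.26346867  -73.28966613 -144.98812357] cam axes in tool [[1.0, 0.001, -0.001], [-0.0, 0.958, 0.285], [0.001, -0.285, 0.958]]
[-350.64565961  417.37741408   -1.79651855]
```

{"op": "send_rows", "data": {"commands": [{"x": -175,"y": 208,"az": 26},{"x": -350,"y": 417,"az": 52},{"x": -350,"y": 417,"az": 52},{"x": -350,"y": 417,"az": 52},{"x": -350,"y": 417,"az": 52},{"x": -350,"y": 417,"az": 52},{"x": -350,"y": 417,"az": 52},{"x": -350,"y": 417,"az": 52}]}}

```text
invalid input
```

{"op": "send_rows", "data": {"commands": [{"x": -350,"y": 417,"z": 0,"ax": 0,"ay": 0,"az": 52,"gripper": 1},{"x": -350,"y": 417,"z": 0,"ax": 0,"ay": 0,"az": 52,"gripper": 1},{"x": -350,"y": 417,"z": 0,"ax": 0,"ay": 0,"az": 52,"gripper": 1},{"x": -350,"y": 417,"z": 0,"ax": 0,"ay": 0,"az": 52,"gripper": 1},{"x": -350,"y": 417,"z": 0,"ax": 0,"ay": 0,"az": 52,"gripper": 1},{"x": -350,"y": 417,"z": 0,"ax": 0,"ay": 0,"az": 52,"gripper": 1},{"x": -350,"y": 417,"z": 0,"ax": 0,"ay": 0,"az": 52,"gripper": 1},{"x": -350,"y": 417,"z": 0,"ax": 0,"ay": 0,"az": 52,"gripper": 1}], "grip_force": 60}}

```text
time: 0.77
position: [0.3675, 0.3753, 0.238]
orientation: [[0.924, 0.382, -0.001], [0.382, -0.924, -0.002], [-0.002, 0.002, -1.0]]
ft_force: [0.3, -0.5, 0.4]
grip_width: 0.088
```

{"op": "send_rows", "data": {"commands": [{"x": 45,"y": 204,"z": 0,"ax": 0,"ay": 0,"az": 0,"gripper": 1},{"x": 45,"y": 204,"z": 0,"ax": 0,"ay": 0,"az": 0,"gripper": 1},{"x": 45,"y": 204,"z": 0,"ax": 0,"ay": 0,"az": 0,"gripper": 1},{"x": 45,"y": 204,"z": 0,"ax": 0,"ay": 0,"az": 0,"gripper": 1},{"x": 45,"y": 204,"z": 0,"ax": 0,"ay": 0,"az": 0,"gripper": 1},{"x": 45,"y": 204,"z": 0,"ax": 0,"ay": 0,"az": 0,"gripper": 1},{"x": 45,"y": 204,"z": 0,"ax": 0,"ay": 0,"az": 0,"gripper": 1},{"x": 45,"y": 204,"z": 0,"ax": 0,"ay": 0,"az": 0,"gripper": 1}]}}

```text
time: 1.43
position: [0.4867, 0.204, 0.2378]
orientation: [[0.925, 0.381, -0.002], [0.381, -0.925, -0.002], [-0.003, 0.001, -1.0]]
ft_force: [-0.2, 0.4, -0.6]
grip_width: 0.088
```

```bash
cat >> h.py <<'E'
def blue(im):
    h=cv2.cvtColor(im,cv2.COLOR_BGR2HSV);m=cv2.inRange(h,(110,150,100),(130,255,255))
    n,l,s,c=cv2.connectedComponentsWithStats(m);return [(c[k].round(2),s[k,4],s[k,2:4]) for k in range(1,n) if s[k,4]>15]
E
python3 - <<'E'
from h import *
o=observe();i=camera_info("wrist");w=camera("wrist");cv2.imwrite("pics/d.png",w)
print(o["position"],o["joint_pos"])
for c,a,s in blue(w): print(c,a,s,ray(i,c,.058))
E
```

```text
[0.48669606 0.2039871  0.23781965] [ 3.50339860e-01 -1.33210655e-02  1.91573361e+00 -1.07519516e-03
  1.24191883e+00 -4.01749219e-02]
[257.1  168.28] 39 [7 7] [0.48556374 0.20323026 0.058     ]
```

View pics/d.png

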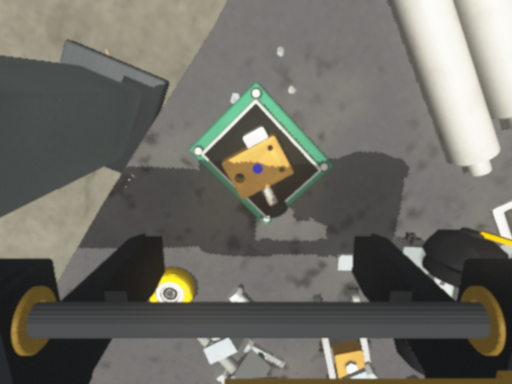

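The wrist picture shows the block on the stand with the blue spot at (257,168), which gives about (0.486, 0.203). That agrees with the other two views to within 2 to 3 mm. Next is the punch.

{"op": "send_rows", "data": {"commands": [{"x": -186,"y": 404,"z": 0,"ax": 0,"ay": 0,"az": 50,"gripper": 1},{"x": -186,"y": 404,"z": 0,"ax": 0,"ay": 0,"az": 50,"gripper": 1},{"x": -186,"y": 404,"z": 0,"ax": 0,"ay": 0,"az": 50,"gripper": 1},{"x": -186,"y": 404,"z": 0,"ax": 0,"ay": 0,"az": 50,"gripper": 1},{"x": -186,"y": 404,"z": 0,"ax": 0,"ay": 0,"az": 50,"gripper": 1},{"x": -186,"y": 404,"z": 0,"ax": 0,"ay": 0,"az": 50,"gripper": 1},{"x": -186,"y": 404,"z": 0,"ax": 0,"ay": 0,"az": 50,"gripper": 1},{"x": -186,"y": 404,"z": 0,"ax": 0,"ay": 0,"az": 50,"gripper": 1}]}}

```text
time: 2.15
position: [0.4734, -0.1288, 0.2389]
orientation: [[0.886, -0.464, -0.001], [-0.464, -0.886, -0.002], [-0.0, 0.002, -1.0]]
ft_force: [0.6, -0.1, 0.7]
grip_width: 0.0884
```

{"op": "send_rows", "data": {"commands": [{"x": 48,"y": 100,"z": 0,"ax": 0,"ay": 0,"az": 0,"gripper": 1},{"x": 48,"y": 100,"z": 0,"ax": 0,"ay": 0,"az": 0,"gripper": 1},{"x": 48,"y": 100,"z": 0,"ax": 0,"ay": 0,"az": 0,"gripper": 1},{"x": 48,"y": 100,"z": 0,"ax": 0,"ay": 0,"az": 0,"gripper": 1},{"x": 48,"y": 100,"z": 0,"ax": 0,"ay": 0,"az": 0,"gripper": 1}]}}

```text
time: 2.57
position: [0.4698, -0.239, 0.2388]
orientation: [[0.886, -0.464, -0.002], [-0.464, -0.886, -0.001], [-0.001, 0.001, -1.0]]
ft_force: [-0.6, -0.0, -0.1]
grip_width: 0.0881
```

```bash
python3 - <<'E'
from h import *
o=observe();i=camera_info("wrist");w=camera("wrist");cv2.imwrite("pics/e.png",w)
print(o["position"],o["joint_pos"].round(3) if hasattr(o["joint_pos"],'round') else o["joint_pos"])
x,y=proj(i,(.469,-.24,.126)).round().astype(int);print(x,y)
x0,y0=max(0,x-80),max(0,y-60);c=w[y0:y0+120,x0:x0+160];print(x0,y0)
cv2.imwrite("pics/f.png",cv2.resize(c,(800,600),interpolation=cv2.INTER_CUBIC))
E
```

```text
[ 0.46983686 -0.23896549  0.23875025] [-5.170e-01 -1.600e-02  1.917e+00 -1.000e-03  1.242e+00 -3.400e-02]
257 189
177 129
```

View pics/f.png

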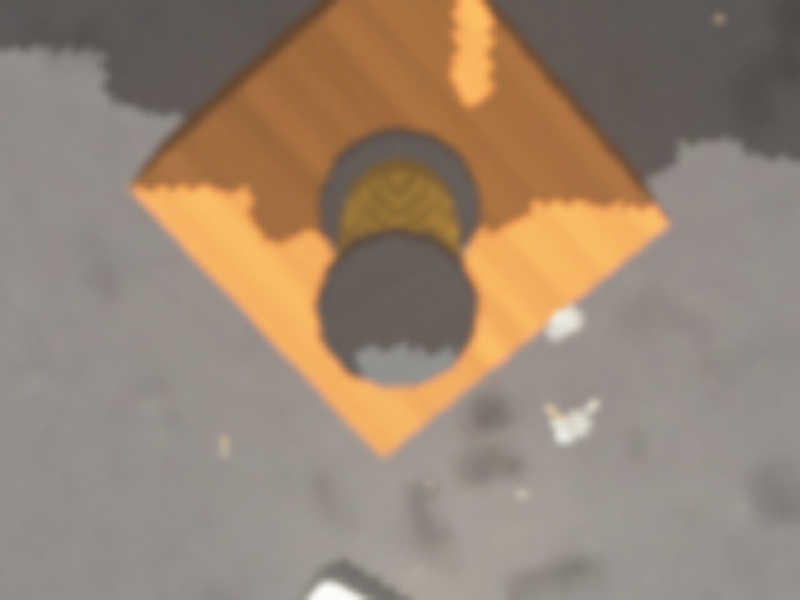

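The crop shows the cap disc centred at about (256.2,190.2) full-frame. The collar centre is about (256.6,169.8), and the holder's left-right diagonal has the same midpoint.

```bash
python3 - <<'E'
from h import *
i=camera_info("wrist");o=observe();R=o["orientation"];p=o["position"]
for uv,z in[((256.2,190.2),.126),((256.6,169.8),.056),((256.7,169.8),.05)]:
    q=ray(i,uv,z);print(q,(np.array(R).T@(q-p)*1000).round(1))
q=[ray(i,(X/5+176.6,Y/5+128.6),.05) for X,Y in[(133,187),(384,457),(668,225)]];print(np.linalg.norm(q[0]-q[1]),np.linalg.norm(q[2]-q[1]))
E
```

```text
[ 0.46779725 -0.23961439  0.126     ] [ -0.9   2.2 112.7]
[ 0.46775948 -0.23958166  0.056     ] [ -0.8   2.1 182.7]
[ 0.46717562 -0.24084563  0.05      ] [ -0.7   3.5 188.7]
0.07529421781400895 0.07497722990240535
```

{"op": "send_rows", "data": {"commands": [{"x": -0.8,"y": 2.2,"z": 30,"ax": 0,"ay": 0,"az": 0,"gripper": 1},{"x": -0.8,"y": 2.2,"z": 65,"ax": 0,"ay": 0,"az": 0,"gripper": 1},{"x": -0.8,"y": 2.2,"z": 100,"ax": 0,"ay": 0,"az": 0,"gripper": 1},{"x": -0.8,"y": 2.2,"z": 130,"ax": 0,"ay": 0,"az": 0,"gripper": 1},{"x": -0.8,"y": 2.2,"z": 155,"ax": 0,"ay": 0,"az": 0,"gripper": 1},{"x": -0.8,"y": 2.2,"z": 167.5,"ax": 0,"ay": 0,"az": 0,"gripper": 1},{"x": -0.8,"y": 2.2,"z": 167.5,"ax": 0,"ay": 0,"az": 0,"gripper": 1},{"x": -0.8,"y": 2.2,"z": 167.5,"ax": 0,"ay": 0,"az": 0,"gripper": 1}]}}

```text
time: 3.28
position: [0.4681, -0.2382, 0.0713]
orientation: [[0.888, -0.461, -0.003], [-0.461, -0.888, 0.0], [-0.002, 0.001, -1.0]]
ft_force: [-0.1, 0.5, 0.1]
grip_width: 0.0881
```

```bash
python3 - <<'E'
from h import *
o=observe();i=camera_info("wrist");w=camera("wrist");cv2.imwrite("pics/g.png",w)
print(o["position"],o["orientation"],o["ft_force"],proj(i,o["position"]), proj(i,(.4677,-.2397,.126)), proj(i,(.4677,-.2397,.056)))
E
```

```text
[ 0.46809635 -0.23820069  0.0712939 ] [[ 8.87502221e-01 -4.60796423e-01 -2.54257818e-03]
 [-4.60797024e-01 -8.87505470e-01  3.79043482e-04]
 [-2.43121393e-03  8.35210528e-04 -9.99996696e-01]] [-0.06617688  0.54603418  0.12306413] [256.9684037  254.23988368] [257.176484   339.18130056] [257.79067768 243.05565017]
```

View pics/g.png

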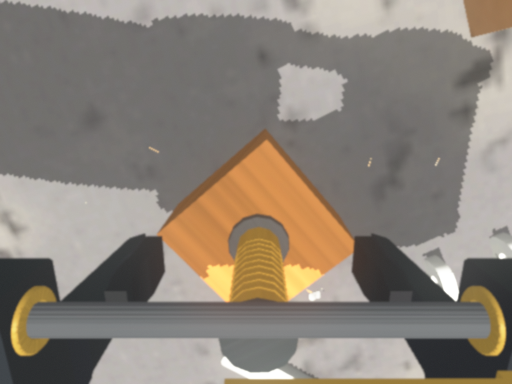

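{"op": "send_rows", "data": {"commands": [{"x": 0.5,"y": 1.3,"z": 0,"ax": 0,"ay": 0,"az": 0,"gripper": 1},{"x": 0.5,"y": 1.3,"z": 0,"ax": 0,"ay": 0,"az": 0,"gripper": 0.5},{"x": 0.5,"y": 1.3,"z": 0,"ax": 0,"ay": 0,"az": 0,"gripper": 0.3},{"x": 0.5,"y": 1.3,"z": 0,"ax": 0,"ay": 0,"az": 0,"gripper": 0},{"x": 0.5,"y": 1.3,"z": 0,"ax": 0,"ay": 0,"az": 0,"gripper": 0},{"x": 0.5,"y": 1.3,"z": 0,"ax": 0,"ay": 0,"az": 0,"gripper": 0},{"x": 0.5,"y": 1.3,"z": 0,"ax": 0,"ay": 0,"az": 0,"gripper": 0},{"x": 0.5,"y": 1.3,"z": 0,"ax": 0,"ay": 0,"az": 0,"gripper": 0}], "grip_force": 60}}

```text
time: 4.0
position: [0.4688, -0.2405, 0.0725]
orientation: [[0.887, -0.461, -0.0], [-0.461, -0.887, -0.001], [0.0, 0.001, -1.0]]
ft_force: [0.5, 0.0, -0.1]
grip_width: 0.0434
```

{"op": "send_rows", "data": {"commands": [{"x": 0,"y": 0,"z": 0,"ax": 0,"ay": 0,"az": 0,"gripper": 0},{"x": 0,"y": 0,"z": 0,"ax": 0,"ay": 0,"az": 0,"gripper": 0},{"x": 0,"y": 0,"z": 0,"ax": 0,"ay": 0,"az": 0,"gripper": 0},{"x": 0,"y": 0,"z": 0,"ax": 0,"ay": 0,"az": 0,"gripper": 0}]}}

```text
time: 4.33
position: [0.4685, -0.2404, 0.0723]
orientation: [[0.887, -0.461, -0.001], [-0.461, -0.887, -0.001], [-0.001, 0.001, -1.0]]
ft_force: [-0.8, 0.4, 0.4]
grip_width: 0.0206
```

{"op": "send_rows", "data": {"commands": [{"x": 0,"y": 0,"z": 0,"ax": 0,"ay": 0,"az": 0,"gripper": 0},{"x": 0,"y": 0,"z": 0,"ax": 0,"ay": 0,"az": 0,"gripper": 0},{"x": 0,"y": 0,"z": 0,"ax": 0,"ay": 0,"az": 0,"gripper": 0},{"x": 0,"y": 0,"z": 0,"ax": 0,"ay": 0,"az": 0,"gripper": 0}]}}

```text
time: 4.67
position: [0.4685, -0.2404, 0.0723]
orientation: [[0.887, -0.461, -0.001], [-0.461, -0.887, -0.001], [-0.001, 0.001, -1.0]]
ft_force: [0.3, -0.5, -0.6]
grip_width: 0.0209
```

```bash
python3 - <<'E'
from h import *
for k in range(6):
  o=observe();print(o["time"],o["position"].round(5),o["orientation"][2].round(4),o["ft_force"].round(2),o["wrist_torque"].round(2),o["joint_pos"].round(4)); camera("wrist")
E
```

```text
4.6667 [ 0.46849 -0.24039  0.0723 ] [-6.e-04  1.e-03 -1.e+00] [ 0.3  -0.53 -0.56] [-0.13  0.16 -0.03] [-5.2070e-01  1.5190e-01  2.0723e+00 -1.3000e-03  9.1790e-01 -4.0500e-02]
4.7167 [ 0.4685 -0.2404  0.0723] [-6.e-04  1.e-03 -1.e+00] [-0.73  0.98  0.26] [-0.05  0.24  0.01] [-5.2070e-01  1.5200e-01  2.0723e+00 -1.3000e-03  9.1790e-01 -4.0500e-02]
4.7667 [ 0.46847 -0.24042  0.07228] [-7.e-04  1.e-03 -1.e+00] [0.33 0.15 0.32] [-0.02  0.15  0.06] [-5.2080e-01  1.5200e-01  2.0723e+00 -1.3000e-03  9.1790e-01 -4.0400e-02]
4.8167 [ 0.46849 -0.24041  0.07229] [-6.e-04  1.e-03 -1.e+00] [ 0.21 -0.92  0.54] [-0.01  0.15  0.  ] [-5.2080e-01  1.5200e-01  2.0723e+00 -1.3000e-03  9.1790e-01 -4.0400e-02]
4.8667 [ 0.4685  -0.24042  0.07231] [-6.e-04  1.e-03 -1.e+00] [ 0.22  0.39 -0.15] [-0.06  0.14  0.04] [-5.2080e-01  1.5200e-01  2.0723e+00 -1.2000e-03  9.1790e-01 -4.0400e-02]
4.9167 [ 0.46847 -0.24041  0.07231] [-6.e-04  1.e-03 -1.e+00] [-0.13  0.2   0.51] [-0.02  0.15 -0.03] [-5.2080e-01  1.5190e-01  2.0724e+00 -1.3000e-03  9.1790e-01 -4.0400e-02]
```

{"op": "send_rows", "data": {"commands": [{"x": 0,"y": 0,"z": -5,"ax": 0,"ay": 0,"az": 0,"gripper": 0},{"x": 0,"y": 0,"z": -15,"ax": 0,"ay": 0,"az": 0,"gripper": 0},{"x": 0,"y": 0,"z": -35,"ax": 0,"ay": 0,"az": 0,"gripper": 0},{"x": 0,"y": 0,"z": -60,"ax": 0,"ay": 0,"az": 0,"gripper": 0},{"x": 0,"y": 0,"z": -90,"ax": 0,"ay": 0,"az": 0,"gripper": 0},{"x": 0,"y": 0,"z": -115,"ax": 0,"ay": 0,"az": 0,"gripper": 0},{"x": 0,"y": 0,"z": -125,"ax": 0,"ay": 0,"az": 0,"gripper": 0},{"x": 0,"y": 0,"z": -125,"ax": 0,"ay": 0,"az": 0,"gripper": 0}]}}

```text
time: 5.63
position: [0.4707, -0.2415, 0.2013]
orientation: [[0.887, -0.461, 0.005], [-0.461, -0.887, -0.004], [0.007, 0.001, -1.0]]
ft_force: [-0.5, -0.0, -1.9]
grip_width: 0.0207
```

```bash
python3 - <<'E'
from h import *
F=[]
for k in range(5):
  o=observe();F.append(np.r_[o["ft_force"],o["wrist_torque"]]); w=camera("wrist")
print(o["position"].round(4),o["orientation"].round(4).tolist(),np.mean(F,0).round(3),o["grip_width"])
a=camera("top");s=camera("scene");cv2.imwrite("pics/h_w.png",w);cv2.imwrite("pics/h_s.png",s);cv2.imwrite("pics/h_t.png",a)
i=camera_info("scene");p=proj(i,o["position"]-[0,0,.03]).astype(int);print(p)
c=s[p[1]-40:p[1]+50,p[0]-60:p[0]+60]
cv2.imwrite("pics/h.png",np.hstack([cv2.resize(w,(400,300)),cv2.resize(c,(400,300),interpolation=cv2.INTER_CUBIC)]))
R=o["orientation"]; d=np.r_[.486,.204,.198]-o["position"];print((R.T@d*1000).round(1))
E
```

```text
[ 0.4673 -0.2396  0.1951] [[0.8872, -0.4614, -0.0042], [-0.4614, -0.8872, 0.0013], [-0.0044, 0.0008, -1.0]] [-0.227  0.373 -1.918 -0.078  0.101 -0.017] 0.020646991455230794
[304 194]
[-188.1 -402.2   -2.4]
```

View pics/h.png

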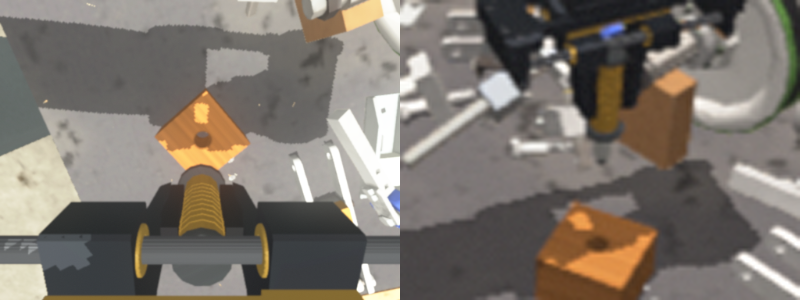

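Punch is held (wrist reading −1.9 N, which matches 0.19 kg) and the holder is empty, with the hole visible. Now to the mark.

{"op": "send_rows", "data": {"commands": [{"x": -15,"y": -32,"z": 0,"ax": 0,"ay": 0,"az": -4,"gripper": 0},{"x": -30,"y": -65,"z": 0,"ax": 0,"ay": 0,"az": -9,"gripper": 0},{"x": -45,"y": -97,"z": 0,"ax": 0,"ay": 0,"az": -14,"gripper": 0},{"x": -60,"y": -129,"z": 0,"ax": 0,"ay": 0,"az": -19,"gripper": 0},{"x": -75,"y": -161,"z": 0,"ax": 0,"ay": 0,"az": -24,"gripper": 0},{"x": -90,"y": -193,"z": 0,"ax": 0,"ay": 0,"az": -28,"gripper": 0},{"x": -105,"y": -225,"z": 0,"ax": 0,"ay": 0,"az": -31,"gripper": 0},{"x": -115,"y": -246,"z": 0,"ax": 0,"ay": 0,"az": -33,"gripper": 0}]}}

```text
time: 6.65
position: [0.4782, 0.0343, 0.1946]
orientation: [[0.995, 0.1, -0.006], [0.1, -0.995, 0.002], [-0.005, -0.003, -1.0]]
ft_force: [0.9, 0.5, -1.9]
grip_width: 0.0207
```

```bash
python3 - <<'E'
from h import *
o=observe();R=o["orientation"];d=np.r_[.486,.204,.165]-o["position"];print(o["position"],(R.T@d*1000).round(1),np.degrees(np.arctan2(R[1,0],R[0,0])))
E
```

```text
[0.47824708 0.03430467 0.19464833] [  24.8 -168.    30. ] 5.73186405011057
```

{"op": "send_rows", "data": {"commands": [{"x": 4,"y": -28,"z": 0,"ax": 0,"ay": 0,"az": 0,"gripper": 0},{"x": 9,"y": -60,"z": 0,"ax": 0,"ay": 0,"az": 0,"gripper": 0},{"x": 13,"y": -92,"z": 5,"ax": 0,"ay": 0,"az": 0,"gripper": 0},{"x": 18,"y": -124,"z": 15,"ax": 0,"ay": 0,"az": 0,"gripper": 0},{"x": 22,"y": -150,"z": 25,"ax": 0,"ay": 0,"az": 0,"gripper": 0},{"x": 24.8,"y": -168,"z": 30,"ax": -0.1,"ay": 0.2,"az": 0,"gripper": 0},{"x": 24.8,"y": -168,"z": 30,"ax": -0.1,"ay": 0.2,"az": 0,"gripper": 0},{"x": 24.8,"y": -168,"z": 30,"ax": -0.1,"ay": 0.2,"az": 0,"gripper": 0}]}}

```text
time: 7.32
position: [0.485, 0.2044, 0.1635]
orientation: [[0.995, 0.102, -0.005], [0.102, -0.995, -0.001], [-0.005, 0.0, -1.0]]
ft_force: [0.5, -0.2, -1.2]
grip_width: 0.021
```

{"op": "send_rows", "data": {"commands": [{"x": 0,"y": 0,"z": 0,"ax": 0,"ay": 0,"az": 0,"gripper": 0},{"x": 0,"y": 0,"z": 0,"ax": 0,"ay": 0,"az": 0,"gripper": 0},{"x": 0,"y": 0,"z": 0,"ax": 0,"ay": 0,"az": 0,"gripper": 0},{"x": 0,"y": 0,"z": 0,"ax": 0,"ay": 0,"az": 0,"gripper": 0}]}}

```text
time: 7.65
position: [0.4852, 0.2036, 0.1638]
orientation: [[0.995, 0.101, -0.004], [0.101, -0.995, -0.001], [-0.004, 0.0, -1.0]]
ft_force: [-0.6, 0.7, -1.7]
grip_width: 0.0208
```

```bash
cat > st.py <<'E'
from h import *
o=observe();i=camera_info("wrist");w=camera("wrist");R=o["orientation"];p=o["position"]
cv2.imwrite("pics/w%.2f.png"%o["time"],w)
print(o["time"],p.round(4),R.round(4).tolist(),o["ft_force"].round(2),o["wrist_torque"].round(2))
for c,a,s in blue(w):
    q=ray(i,c,.058);print("blue",c,a,s,q.round(4),(R.T@(q-p)*1000).round(1))
for h in(.0223,.0523,.0703): print("axis at",h,proj(i,p+R[:,2]*h).round(1))
E
python3 st.py; python3 - <<'E'
from h import *
import glob
f=max(glob.glob("pics/w*.png"));w=cv2.imread(f)
t=camera("top");s=camera("scene");g=lambda im,n,z:(lambda q:im[q[1]-30:q[1]+30,q[0]-40:q[0]+40])(proj(camera_info(n),(.486,.204,z)).astype(int))
r=lambda c:cv2.resize(c,(400,300),interpolation=cv2.INTER_CUBIC)
cv2.imwrite("pics/i.png",np.vstack([np.hstack([r(w),r(w[130:280,158:358])]),np.hstack([r(g(t,"top",.08)),r(g(s,"scene",.08))])]))
E
```

```text
7.65 [0.4852 0.2036 0.1638] [[0.9949, 0.1009, -0.0042], [0.1009, -0.9949, -0.0005], [-0.0042, 0.0001, -1.0]] [-0.58  0.68 -1.74] [-0.06  0.02 -0.02]
blue [258.95 190.15] 74 [9 9] [0.4858 0.2033 0.058 ] [  1.    0.3 105.8]
axis at 0.0223 [257.5 234.5]
axis at 0.0523 [257.6 214.5]
axis at 0.0703 [257.6 204.9]
```

View pics/i.png

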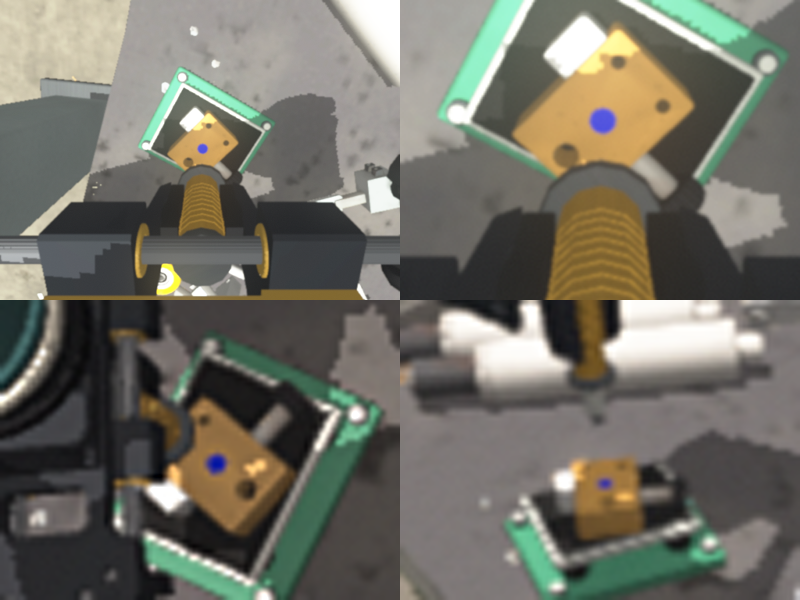

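```bash
python3 - <<'E'
from h import *
for n in("scene","top"):
  i=camera_info(n);o=observe();p=o["position"];R=o["orientation"]
  org=proj(i,(.486,.204,.08)).astype(int)-[40,30]
  f=lambda P:((proj(i,P)-org)*5+2).round(1)
  print(n,"axis collar/tip60",f(p+R[:,2]*.0193),f(p+R[:,2]*.06),"spot",f(np.array([.4858,.2033,.058])))
E
```

```text
scene axis collar/tip60 [191.4  72.9] [198.5 126.2] spot [208.  183.6]
top axis collar/tip60 [155.9 131.1] [185.8 147.6] spot [217.6 162.4]
```

Scene and top views agree with the wrist estimate: the predicted collar, tip and spot pixels match within about 0.5 px. The tip looks about 56 mm below the TCP, so contact should come near TCP z 0.114. I'll descend with small lateral and tilt corrections.

{"op": "send_rows", "data": {"commands": [{"x": 0.3,"y": 0.3,"z": 6,"ax": 0,"ay": 0.1,"az": 0,"gripper": 0},{"x": 0.8,"y": 0.6,"z": 14,"ax": 0,"ay": 0.2,"az": 0,"gripper": 0},{"x": 0.8,"y": 0.6,"z": 22,"ax": 0,"ay": 0.25,"az": 0,"gripper": 0},{"x": 0.8,"y": 0.6,"z": 28,"ax": 0,"ay": 0.25,"az": 0,"gripper": 0},{"x": 0.8,"y": 0.6,"z": 30,"ax": 0,"ay": 0.25,"az": 0,"gripper": 0},{"x": 0.8,"y": 0.6,"z": 30,"ax": 0,"ay": 0.25,"az": 0,"gripper": 0},{"x": 0.8,"y": 0.6,"z": 30,"ax": 0,"ay": 0.25,"az": 0,"gripper": 0},{"x": 0.8,"y": 0.6,"z": 30,"ax": 0,"ay": 0.25,"az": 0,"gripper": 0}]}}

```text
time: 8.47
position: [0.4862, 0.2035, 0.134]
orientation: [[0.995, 0.101, 0.001], [0.101, -0.995, 0.0], [0.001, -0.0, -1.0]]
ft_force: [-0.5, -0.6, -1.8]
grip_width: 0.021
```

```bash
python3 st.py;python3 st.py
```

```text
8.4667 [0.4862 0.2035 0.134 ] [[0.9948, 0.1015, 0.0006], [0.1015, -0.9948, 0.0002], [0.0006, -0.0001, -1.0]] [-0.48 -0.57 -1.79] [-0.05  0.07 -0.05]
blue [257.   202.61] 102 [11 12] [0.4858 0.2032 0.058 ] [-0.4  0.3 76. ]
axis at 0.0223 [257.5 234.4]
axis at 0.0523 [257.6 214.5]
axis at 0.0703 [257.6 204.9]
8.5167 [0.4863 0.2036 0.1342] [[0.9948, 0.1015, 0.0009], [0.1015, -0.9948, 0.0003], [0.001, -0.0002, -1.0]] [ 0.04 -0.18 -0.64] [-0.07  0.09 -0.03]
blue [256.88 202.51] 99 [11 12] [0.4859 0.2033 0.058 ] [-0.5  0.3 76.2]
axis at 0.0223 [257.5 234.4]
axis at 0.0523 [257.6 214.4]
axis at 0.0703 [257.6 204.9]
```

{"op": "send_rows", "data": {"commands": [{"x": -0.3,"y": 0.3,"z": 2,"ax": 0,"ay": 0,"az": 0,"gripper": 0},{"x": -0.6,"y": 0.6,"z": 4,"ax": 0,"ay": -0.05,"az": 0,"gripper": 0},{"x": -0.6,"y": 0.6,"z": 7,"ax": 0,"ay": -0.05,"az": 0,"gripper": 0},{"x": -0.6,"y": 0.6,"z": 10,"ax": 0,"ay": -0.05,"az": 0,"gripper": 0},{"x": -0.6,"y": 0.6,"z": 12,"ax": 0,"ay": -0.05,"az": 0,"gripper": 0},{"x": -0.6,"y": 0.6,"z": 13,"ax": 0,"ay": -0.05,"az": 0,"gripper": 0},{"x": -0.6,"y": 0.6,"z": 13,"ax": 0,"ay": -0.05,"az": 0,"gripper": 0},{"x": -0.6,"y": 0.6,"z": 13,"ax": 0,"ay": -0.05,"az": 0,"gripper": 0}]}}

```text
time: 9.23
position: [0.4857, 0.2029, 0.1212]
orientation: [[0.995, 0.101, -0.0], [0.101, -0.995, 0.0], [-0.0, -0.0, -1.0]]
ft_force: [-0.9, 0.4, -2.9]
grip_width: 0.021
```

```bash
python3 st.py; python3 - <<'E'
from h import *
import glob
w=cv2.imread(sorted(glob.glob("pics/w*.png"),key=lambda s:float(s[6:-4]))[-1])
s=camera("scene");q=proj(camera_info("scene"),(.486,.204,.07)).astype(int);c=s[q[1]-30:q[1]+30,q[0]-40:q[0]+40]
r=lambda c:cv2.resize(c,(400,300),interpolation=cv2.INTER_CUBIC)
cv2.imwrite("pics/j.png",np.hstack([r(w[160:235,208:308]),r(c)]))
E
```

```text
9.2333 [0.4857 0.2029 0.1212] [[0.9948, 0.1014, -0.0], [0.1014, -0.9948, 0.0001], [-0.0, -0.0001, -1.0]] [-0.87  0.4  -2.92] [-0.09  0.01  0.03]
blue [257.7  206.06] 69 [12  7] [0.4856 0.2046 0.058 ] [ 0.  -1.7 63.2]
axis at 0.0223 [257.5 234.5]
axis at 0.0523 [257.6 214.5]
axis at 0.0703 [257.7 204.9]
```

View pics/j.png

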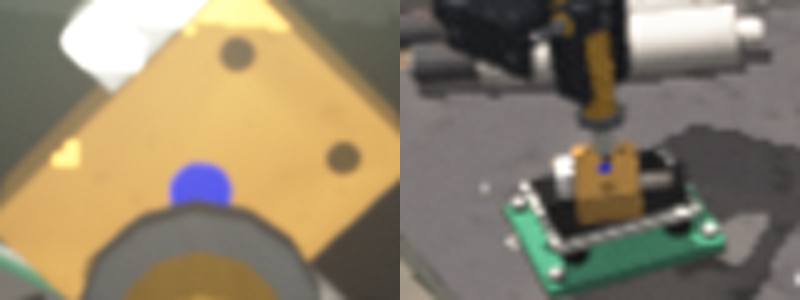

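Laterally the spot centre (x 201) sits on the collar axis (x 200). The scene view shows the tip just above the spot. Now I'll feel for contact.

{"op": "send_rows", "data": {"commands": [{"x": 0,"y": 0,"z": 0.5,"ax": 0,"ay": 0,"az": 0,"gripper": 0},{"x": 0,"y": 0,"z": 1,"ax": 0,"ay": 0,"az": 0,"gripper": 0},{"x": 0,"y": 0,"z": 1.5,"ax": 0,"ay": 0,"az": 0,"gripper": 0},{"x": 0,"y": 0,"z": 2,"ax": 0,"ay": 0,"az": 0,"gripper": 0},{"x": 0,"y": 0,"z": 2,"ax": 0,"ay": 0,"az": 0,"gripper": 0},{"x": 0,"y": 0,"z": 2,"ax": 0,"ay": 0,"az": 0,"gripper": 0}]}}

```text
time: 9.83
position: [0.4859, 0.203, 0.1193]
orientation: [[0.995, 0.101, 0.0], [0.101, -0.995, 0.0], [0.0, -0.0, -1.0]]
ft_force: [0.2, 1.0, -1.9]
grip_width: 0.0206
```

{"op": "send_rows", "data": {"commands": [{"x": 0,"y": 0,"z": 0.5,"ax": 0,"ay": 0,"az": 0,"gripper": 0},{"x": 0,"y": 0,"z": 1,"ax": 0,"ay": 0,"az": 0,"gripper": 0},{"x": 0,"y": 0,"z": 1,"ax": 0,"ay": 0,"az": 0,"gripper": 0},{"x": 0,"y": 0,"z": 1,"ax": 0,"ay": 0,"az": 0,"gripper": 0}]}}

```text
time: 10.17
position: [0.4858, 0.203, 0.1183]
orientation: [[0.995, 0.101, 0.0], [0.101, -0.995, 0.0], [0.0, -0.0, -1.0]]
ft_force: [-0.1, 0.1, -1.7]
grip_width: 0.021
```

{"op": "send_rows", "data": {"commands": [{"x": -0.2,"y": 0,"z": 0.5,"ax": 0,"ay": 0,"az": 0,"gripper": 0},{"x": -0.2,"y": 0,"z": 1,"ax": 0,"ay": 0,"az": 0,"gripper": 0},{"x": -0.2,"y": 0,"z": 1,"ax": 0,"ay": 0,"az": 0,"gripper": 0},{"x": -0.2,"y": 0,"z": 1,"ax": 0,"ay": 0,"az": 0,"gripper": 0}]}}

```text
time: 10.5
position: [0.4856, 0.2029, 0.1172]
orientation: [[0.995, 0.101, 0.0], [0.101, -0.995, 0.0], [0.0, -0.0, -1.0]]
ft_force: [-0.2, 0.4, -0.2]
grip_width: 0.0204
```

{"op": "send_rows", "data": {"commands": [{"x": 0,"y": 0,"z": 0.5,"ax": 0,"ay": 0,"az": 0,"gripper": 0},{"x": 0,"y": 0,"z": 1,"ax": 0,"ay": 0,"az": 0,"gripper": 0},{"x": 0,"y": 0,"z": 1,"ax": 0,"ay": 0,"az": 0,"gripper": 0},{"x": 0,"y": 0,"z": 1,"ax": 0,"ay": 0,"az": 0,"gripper": 0}]}}

```text
time: 10.83
position: [0.4855, 0.2029, 0.1162]
orientation: [[0.995, 0.101, -0.0], [0.101, -0.995, 0.0], [-0.0, -0.0, -1.0]]
ft_force: [-0.8, -0.3, -2.5]
grip_width: 0.0208
```

{"op": "send_rows", "data": {"commands": [{"x": 0,"y": 0,"z": 0.5,"ax": 0,"ay": 0,"az": 0,"gripper": 0},{"x": 0,"y": 0,"z": 1,"ax": 0,"ay": 0,"az": 0,"gripper": 0},{"x": 0,"y": 0,"z": 1,"ax": 0,"ay": 0,"az": 0,"gripper": 0},{"x": 0,"y": 0,"z": 1,"ax": 0,"ay": 0,"az": 0,"gripper": 0}]}}

```text
time: 11.17
position: [0.4855, 0.2029, 0.1151]
orientation: [[0.995, 0.101, -0.0], [0.101, -0.995, 0.0], [-0.0, -0.0, -1.0]]
ft_force: [0.6, 0.3, -1.5]
grip_width: 0.0208
```

{"op": "send_rows", "data": {"commands": [{"x": 0,"y": 0,"z": 0.5,"ax": 0,"ay": 0,"az": 0,"gripper": 0},{"x": 0,"y": 0,"z": 1,"ax": 0,"ay": 0,"az": 0,"gripper": 0},{"x": 0,"y": 0,"z": 1,"ax": 0,"ay": 0,"az": 0,"gripper": 0},{"x": 0,"y": 0,"z": 1,"ax": 0,"ay": 0,"az": 0,"gripper": 0}]}}

```text
time: 11.5
position: [0.4856, 0.2029, 0.1144]
orientation: [[0.995, 0.102, 0.0], [0.102, -0.995, 0.0], [0.0, -0.0, -1.0]]
ft_force: [0.4, 0.3, 0.2]
grip_width: 0.0206
```

```bash
cat > ff.py <<'E'
from h import *
F=[];P=[]
for k in range(6):
  o=observe();F.append(np.r_[o["ft_force"],o["wrist_torque"]]);P.append(o["position"]);camera("scene")
print(o["time"],np.mean(P,0).round(5),o["orientation"][:,2].round(4),np.mean(F,0).round(2),np.round([f[2] for f in F],2))
E
python3 ff.py
```

```text
11.75 [0.48562 0.20293 0.11433] [ 1.e-04  2.e-04 -1.e+00] [-0.2   0.12  0.39 -0.11  0.16  0.01] [ 0.22  1.07  0.1   0.38 -0.43  1.01]
```

Contact, about 2.3 N. I'll load it gently.

{"op": "send_rows", "data": {"commands": [{"x": 0,"y": 0,"z": 0.3,"ax": 0,"ay": 0,"az": 0,"gripper": 0},{"x": 0,"y": 0,"z": 0.6,"ax": 0,"ay": 0,"az": 0,"gripper": 0},{"x": 0,"y": 0,"z": 0.9,"ax": 0,"ay": 0,"az": 0,"gripper": 0},{"x": 0,"y": 0,"z": 0.9,"ax": 0,"ay": 0,"az": 0,"gripper": 0},{"x": 0,"y": 0,"z": 0.9,"ax": 0,"ay": 0,"az": 0,"gripper": 0}]}}

```text
time: 12.22
position: [0.4857, 0.203, 0.1137]
orientation: [[0.995, 0.101, 0.0], [0.101, -0.995, 0.0], [0.0, -0.0, -1.0]]
ft_force: [-1.5, 0.4, 3.7]
grip_width: 0.0209
```

```bash
python3 ff.py
```

```text
12.4667 [0.48574 0.20297 0.11362] [ 4.e-04  3.e-04 -1.e+00] [-1.1  -0.3   3.91 -0.17  0.36 -0.01] [3.68 4.23 3.69 3.45 3.93 4.46]
```

{"op": "send_rows", "data": {"commands": [{"x": -0.1,"y": 0,"z": 0.3,"ax": 0,"ay": 0,"az": 0,"gripper": 0},{"x": -0.15,"y": 0,"z": 0.6,"ax": 0,"ay": 0,"az": 0,"gripper": 0},{"x": -0.15,"y": 0,"z": 0.9,"ax": 0,"ay": 0,"az": 0,"gripper": 0},{"x": -0.15,"y": 0,"z": 1.2,"ax": 0,"ay": 0,"az": 0,"gripper": 0},{"x": -0.15,"y": 0,"z": 1.5,"ax": 0,"ay": 0,"az": 0,"gripper": 0},{"x": -0.15,"y": 0,"z": 1.5,"ax": 0,"ay": 0,"az": 0,"gripper": 0}]}}

```text
time: 13.02
position: [0.4859, 0.203, 0.1127]
orientation: [[0.995, 0.101, 0.001], [0.101, -0.995, 0.0], [0.001, -0.0, -1.0]]
ft_force: [-2.6, -0.4, 7.7]
grip_width: 0.0205
```

```bash
python3 ff.py
```

```text
13.2667 [0.48586 0.20304 0.11278] [ 9.e-04  4.e-04 -1.e+00] [-2.44 -0.93  7.88 -0.29  0.6  -0.01] [7.68 8.35 7.6  7.71 7.62 8.33]
```

{"op": "send_rows", "data": {"commands": [{"x": -0.1,"y": 0.05,"z": 0.8,"ax": 0,"ay": -0.02,"az": 0,"gripper": 0},{"x": -0.25,"y": 0.1,"z": 1.0,"ax": 0,"ay": -0.05,"az": 0,"gripper": 0},{"x": -0.25,"y": 0.1,"z": 1.1,"ax": 0,"ay": -0.05,"az": 0,"gripper": 0},{"x": -0.25,"y": 0.1,"z": 1.1,"ax": 0,"ay": -0.05,"az": 0,"gripper": 0}]}}

```text
time: 13.65
position: [0.4859, 0.203, 0.1126]
orientation: [[0.995, 0.101, 0.001], [0.101, -0.995, 0.001], [0.001, -0.001, -1.0]]
ft_force: [-2.0, -0.3, 8.4]
grip_width: 0.0209
```

```bash
python3 ff.py
```

```text
13.9 [0.48593 0.20304 0.1126 ] [ 6.e-04  5.e-04 -1.e+00] [-2.59 -0.9   9.04 -0.3   0.67  0.01] [8.43 9.01 9.01 9.79 8.95 9.05]
```

{"op": "send_rows", "data": {"commands": [{"x": -0.2,"y": 0.1,"z": 1.1,"ax": 0,"ay": -0.02,"az": 0,"gripper": 0},{"x": -0.4,"y": 0.2,"z": 1.25,"ax": 0,"ay": -0.04,"az": 0,"gripper": 0},{"x": -0.5,"y": 0.25,"z": 1.4,"ax": 0,"ay": -0.04,"az": 0,"gripper": 0},{"x": -0.5,"y": 0.25,"z": 1.4,"ax": 0,"ay": -0.04,"az": 0,"gripper": 0}]}}

```text
time: 14.28
position: [0.4859, 0.203, 0.1124]
orientation: [[0.995, 0.101, 0.001], [0.101, -0.995, 0.001], [0.001, -0.001, -1.0]]
ft_force: [-2.3, 0.2, 10.3]
grip_width: 0.0211
```

```bash
python3 ff.py
```

```text
14.5333 [0.48595 0.203   0.1124 ] [ 9.e-04  1.e-03 -1.e+00] [-2.940e+00 -3.400e-01  1.005e+01 -2.700e-01  7.000e-01 -1.000e-02] [10.28  9.7   9.54 10.59  9.81 10.4 ]
```

12.0 N. I'll hold the target and let 1.5 s go by.

```bash
python3 ff.py; python3 - <<'E'
from h import *
for k in range(22): camera("scene")
E
python3 ff.py
```

```text
14.8333 [0.48595 0.20298 0.11239] [ 8.e-04  9.e-04 -1.e+00] [-3.08 -0.71  9.8  -0.26  0.71 -0.01] [ 9.92  9.31 10.33  9.77  9.45 10.  ]
16.2333 [0.48595 0.20299 0.1124 ] [ 9.e-04  1.e-03 -1.e+00] [-3.000e+00 -7.500e-01  1.044e+01 -2.900e-01  7.100e-01 -1.000e-02] [10.38 11.15  9.88 10.36 10.46 10.43]
```

Held about 1.9 s at 12.0 ± 0.4 N (wrist reading plus the punch's weight). Now straight up, returning to the x where contact was made.

{"op": "send_rows", "data": {"commands": [{"x": -0.3,"y": 0.05,"z": -1,"ax": 0,"ay": 0,"az": 0,"gripper": 0},{"x": -0.3,"y": 0.05,"z": -4,"ax": 0,"ay": 0,"az": 0,"gripper": 0},{"x": -0.3,"y": 0.05,"z": -10,"ax": 0,"ay": 0,"az": 0,"gripper": 0},{"x": -0.3,"y": 0.05,"z": -20,"ax": 0,"ay": 0,"az": 0,"gripper": 0},{"x": -0.3,"y": 0.05,"z": -35,"ax": 0,"ay": 0,"az": 0,"gripper": 0},{"x": -0.3,"y": 0.05,"z": -48,"ax": 0,"ay": 0,"az": 0,"gripper": 0},{"x": -0.3,"y": 0.05,"z": -52,"ax": 0,"ay": 0,"az": 0,"gripper": 0},{"x": -0.3,"y": 0.05,"z": -52,"ax": 0,"ay": 0,"az": 0,"gripper": 0}]}}

```text
time: 16.95
position: [0.4867, 0.2033, 0.1661]
orientation: [[0.995, 0.101, 0.004], [0.101, -0.995, 0.002], [0.004, -0.002, -1.0]]
ft_force: [0.4, 0.0, -1.6]
grip_width: 0.0208
```

```bash
python3 ff.py; python3 st.py; python3 - <<'E'
from h import *
o=observe();R=o["orientation"];d=np.r_[.4685,-.2404,.195]-o["position"];print((R.T@d*1000).round(1))
E
```

```text
17.2 [0.48549 0.20281 0.16423] [-9.e-04  3.e-04 -1.e+00] [ 0.12 -0.1  -1.94 -0.05  0.06  0.01] [-1.57 -2.34 -2.62 -2.67 -1.13 -1.3 ]
17.25 [0.4849 0.2026 0.1633] [[0.9948, 0.1014, -0.0008], [0.1014, -0.9948, 0.0003], [-0.0008, -0.0004, -1.0]] [ 0.33  0.5  -1.6 ] [-0.09 -0.02 -0.02]
blue [258.99 189.16] 77 [11  9] [0.4857 0.2034 0.058 ] [  1.   -0.6 105.3]
axis at 0.0223 [257.6 234.4]
axis at 0.0523 [257.6 214.5]
axis at 0.0703 [257.7 204.9]
[-61.4 439.1 -31.7]
```

{"op": "send_rows", "data": {"commands": [{"x": -4,"y": 28,"z": -20,"ax": 0,"ay": 0,"az": 3,"gripper": 0},{"x": -9,"y": 62,"z": -31,"ax": 0,"ay": 0,"az": 7,"gripper": 0},{"x": -13,"y": 96,"z": -31,"ax": 0,"ay": 0,"az": 12,"gripper": 0},{"x": -18,"y": 130,"z": -31,"ax": 0,"ay": 0,"az": 17,"gripper": 0},{"x": -23,"y": 164,"z": -31,"ax": 0,"ay": 0,"az": 22,"gripper": 0},{"x": -28,"y": 198,"z": -31,"ax": 0,"ay": 0,"az": 27,"gripper": 0},{"x": -32,"y": 230,"z": -31,"ax": 0,"ay": 0,"az": 31,"gripper": 0},{"x": -35,"y": 250,"z": -31,"ax": 0,"ay": 0,"az": 33.3,"gripper": 0}]}}

```text
time: 17.97
position: [0.4751, -0.0523, 0.1941]
orientation: [[0.885, -0.466, -0.001], [-0.466, -0.885, -0.001], [-0.001, 0.001, -1.0]]
ft_force: [0.4, 0.0, -1.9]
grip_width: 0.0208
```

```bash
cat > go.py <<'E'
from h import *
import sys
t=np.array([float(v) for v in sys.argv[1:4]])
o=observe();R=o["orientation"];p=o["position"]
d=R.T@[0,0,-1.];print(o["time"],p.round(4),"shift",(R.T@(t-p)*1000).round(2),"tilt fix ax,ay",np.degrees([-d[1],d[0]]).round(2),"yaw",np.degrees(np.arctan2(R[1,0],R[0,0])).round(2),o["ft_force"].round(2))
E
python3 go.py .4685 -.2404 .165
```

```text
17.9667 [ 0.4751 -0.0523  0.1941] shift [ 81.73 169.5   29.23] tilt fix ax,ay [0.05 0.03] yaw -27.75 [ 0.35  0.03 -1.91]
```

{"op": "send_rows", "data": {"commands": [{"x": 12,"y": 25,"z": 0,"ax": 0,"ay": 0,"az": 0,"gripper": 0},{"x": 28,"y": 58,"z": 0,"ax": 0,"ay": 0,"az": 0,"gripper": 0},{"x": 44,"y": 91,"z": 0,"ax": 0,"ay": 0,"az": 0,"gripper": 0},{"x": 59,"y": 123,"z": 10,"ax": 0,"ay": 0,"az": 0,"gripper": 0},{"x": 72,"y": 150,"z": 20,"ax": 0,"ay": 0,"az": 0,"gripper": 0},{"x": 80,"y": 166,"z": 28,"ax": 0,"ay": 0,"az": 0,"gripper": 0},{"x": 81.7,"y": 169.5,"z": 29,"ax": 0.05,"ay": 0.03,"az": 0,"gripper": 0},{"x": 81.7,"y": 169.5,"z": 29,"ax": 0.05,"ay": 0.03,"az": 0,"gripper": 0}]}}

```text
time: 18.63
position: [0.4675, -0.2411, 0.164]
orientation: [[0.884, -0.468, -0.002], [-0.468, -0.884, 0.001], [-0.003, -0.0, -1.0]]
ft_force: [-0.8, 0.3, -1.5]
grip_width: 0.0207
```

{"op": "send_rows", "data": {"commands": [{"x": 0,"y": 0,"z": 0,"ax": 0,"ay": 0,"az": 0,"gripper": 0},{"x": 0,"y": 0,"z": 0,"ax": 0,"ay": 0,"az": 0,"gripper": 0},{"x": 0,"y": 0,"z": 0,"ax": 0,"ay": 0,"az": 0,"gripper": 0},{"x": 0,"y": 0,"z": 0,"ax": 0,"ay": 0,"az": 0,"gripper": 0}]}}

```text
time: 18.97
position: [0.468, -0.2402, 0.1646]
orientation: [[0.885, -0.466, -0.001], [-0.466, -0.885, 0.001], [-0.002, -0.0, -1.0]]
ft_force: [0.9, -0.1, -1.8]
grip_width: 0.0206
```

```bash
python3 st.py;python3 go.py .4685 -.2404 .135; python3 - <<'E'
from h import *
import glob
w=cv2.imread(sorted(glob.glob("pics/w*.png"),key=lambda s:float(s[6:-4]))[-1])
i=camera_info("wrist");print([proj(i,(x,y,.05)).round(1).tolist() for x,y in((.4685,-.2404),(.4677,-.2397),(.4672,-.2408))])
cv2.imwrite("pics/k.png",cv2.resize(w[120:270,158:358],(800,600),interpolation=cv2.INTER_CUBIC))
E
```

```text
18.9667 [ 0.468  -0.2402  0.1646] [[0.8846, -0.4664, -0.0013], [-0.4664, -0.8846, 0.0011], [-0.0017, -0.0004, -1.0]] [ 0.89 -0.12 -1.82] [-0.02  0.11  0.05]
axis at 0.0223 [257.1 234.8]
axis at 0.0523 [257.2 214.8]
axis at 0.0703 [257.3 205.2]
19.0167 [ 0.468  -0.2402  0.1645] shift [ 0.6  -0.11 29.52] tilt fix ax,ay [-0.02  0.1 ] yaw -27.8 [ 0.6   0.23 -1.24]
[[258.3, 186.7], [257.0, 186.4], [257.1, 187.9]]
```

View pics/k.png

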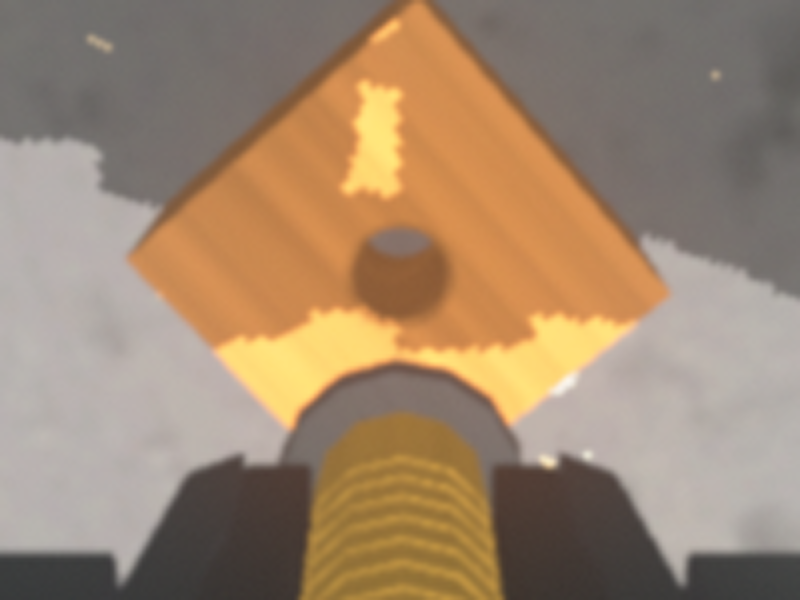

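The hole is centred at x 401 in the crop, and the collar axis is also at 401, so x is aligned. In y the estimate says about +0.5 mm, well within the 2.5 mm radial play. Inserting.

{"op": "send_rows", "data": {"commands": [{"x": 0,"y": 0.5,"z": 10,"ax": 0,"ay": 0.1,"az": 0,"gripper": 0},{"x": 0,"y": 0.5,"z": 25,"ax": 0,"ay": 0.1,"az": 0,"gripper": 0},{"x": 0,"y": 0.5,"z": 38,"ax": 0,"ay": 0.1,"az": 0,"gripper": 0},{"x": 0,"y": 0.5,"z": 46,"ax": 0,"ay": 0.1,"az": 0,"gripper": 0},{"x": 0,"y": 0.5,"z": 50,"ax": 0,"ay": 0.1,"az": 0,"gripper": 0},{"x": 0,"y": 0.5,"z": 50,"ax": 0,"ay": 0.1,"az": 0,"gripper": 0},{"x": 0,"y": 0.5,"z": 50,"ax": 0,"ay": 0.1,"az": 0,"gripper": 0},{"x": 0,"y": 0.5,"z": 50,"ax": 0,"ay": 0.1,"az": 0,"gripper": 0}]}}

```text
time: 19.68
position: [0.4682, -0.241, 0.1152]
orientation: [[0.885, -0.466, 0.001], [-0.466, -0.885, -0.0], [0.001, -0.0, -1.0]]
ft_force: [0.3, -1.0, -1.4]
grip_width: 0.0208
```

```bash
python3 go.py .468 -.2407 .085
```

```text
19.6833 [ 0.4682 -0.241   0.1152] shift [-0.37 -0.12 30.22] tilt fix ax,ay [-0.01 -0.08] yaw -27.8 [ 0.27 -0.97 -1.39]
```

{"op": "send_rows", "data": {"commands": [{"x": -0.2,"y": -0.1,"z": 5,"ax": 0,"ay": -0.05,"az": 0,"gripper": 0},{"x": -0.3,"y": -0.1,"z": 10,"ax": 0,"ay": -0.05,"az": 0,"gripper": 0},{"x": -0.3,"y": -0.1,"z": 15,"ax": 0,"ay": -0.05,"az": 0,"gripper": 0},{"x": -0.3,"y": -0.1,"z": 20,"ax": 0,"ay": -0.05,"az": 0,"gripper": 0},{"x": -0.3,"y": -0.1,"z": 25,"ax": 0,"ay": -0.05,"az": 0,"gripper": 0},{"x": -0.3,"y": -0.1,"z": 29,"ax": 0,"ay": -0.05,"az": 0,"gripper": 0},{"x": -0.3,"y": -0.1,"z": 30,"ax": 0,"ay": -0.05,"az": 0,"gripper": 0},{"x": -0.3,"y": -0.1,"z": 30,"ax": 0,"ay": -0.05,"az": 0,"gripper": 0}]}}

```text
time: 20.35
position: [0.4676, -0.2405, 0.0845]
orientation: [[0.885, -0.466, -0.001], [-0.466, -0.885, 0.001], [-0.001, -0.0, -1.0]]
ft_force: [0.1, 0.4, -1.3]
grip_width: 0.0208
```

```bash
python3 ff.py; python3 go.py .468 -.2407 .0745
```

```text
20.6 [ 0.46811 -0.24076  0.08521] [ 1.1e-03 -3.0e-04 -1.0e+00] [ 0.02 -0.07 -1.63 -0.07  0.1   0.02] [-1.26 -1.94 -1.53 -2.41 -1.19 -1.43]
20.65 [ 0.4683 -0.2409  0.0856] shift [-4.000e-01 -1.000e-02  1.108e+01] tilt fix ax,ay [-0.01 -0.07] yaw -27.8 [ 0.05  0.04 -3.19]
```

No lateral force and no contact, so it is inside the hole. Down to the collar.

{"op": "send_rows", "data": {"commands": [{"x": -0.2,"y": 0,"z": 3,"ax": 0,"ay": -0.05,"az": 0,"gripper": 0},{"x": -0.3,"y": 0,"z": 6,"ax": 0,"ay": -0.05,"az": 0,"gripper": 0},{"x": -0.3,"y": 0,"z": 9,"ax": 0,"ay": -0.05,"az": 0,"gripper": 0},{"x": -0.3,"y": 0,"z": 11,"ax": 0,"ay": -0.05,"az": 0,"gripper": 0},{"x": -0.3,"y": 0,"z": 11,"ax": 0,"ay": -0.05,"az": 0,"gripper": 0},{"x": -0.3,"y": 0,"z": 11,"ax": 0,"ay": -0.05,"az": 0,"gripper": 0}]}}

```text
time: 21.15
position: [0.4678, -0.2406, 0.0742]
orientation: [[0.885, -0.466, -0.0], [-0.466, -0.885, 0.0], [-0.0, -0.0, -1.0]]
ft_force: [0.2, 0.5, -2.2]
grip_width: 0.0208
```

{"op": "send_rows", "data": {"commands": [{"x": 0,"y": 0,"z": 0.5,"ax": 0,"ay": 0,"az": 0,"gripper": 0},{"x": 0,"y": 0,"z": 1,"ax": 0,"ay": 0,"az": 0,"gripper": 0},{"x": 0,"y": 0,"z": 1.3,"ax": 0,"ay": 0,"az": 0,"gripper": 0},{"x": 0,"y": 0,"z": 1.3,"ax": 0,"ay": 0,"az": 0,"gripper": 0}]}}

```text
time: 21.48
position: [0.4678, -0.2406, 0.0729]
orientation: [[0.885, -0.466, -0.0], [-0.466, -0.885, 0.0], [-0.0, -0.0, -1.0]]
ft_force: [0.6, -0.9, -1.9]
grip_width: 0.0207
```

```bash
python3 ff.py; python3 go.py .468 -.2407 .0723
```

```text
21.7333 [ 0.46786 -0.24063  0.07295] [-2.e-04  3.e-04 -1.e+00] [ 0.23 -0.18 -1.6  -0.08  0.1  -0.02] [-1.92 -0.74 -1.99 -1.73 -1.43 -1.81]
21.7833 [ 0.4679 -0.2406  0.073 ] shift [0.14 0.02 0.67] tilt fix ax,ay [-0.01  0.02] yaw -27.8 [-0.28 -0.9  -1.65]
```

{"op": "send_rows", "data": {"commands": [{"x": 0,"y": 0,"z": 0.4,"ax": 0,"ay": 0,"az": 0,"gripper": 0},{"x": 0,"y": 0,"z": 0.8,"ax": 0,"ay": 0,"az": 0,"gripper": 0},{"x": 0,"y": 0,"z": 0.8,"ax": 0,"ay": 0,"az": 0,"gripper": 0},{"x": 0,"y": 0,"z": 0.8,"ax": 0,"ay": 0,"az": 0,"gripper": 0}]}}

```text
time: 22.12
position: [0.4679, -0.2407, 0.0723]
orientation: [[0.885, -0.466, -0.0], [-0.466, -0.885, 0.0], [-0.0, -0.0, -1.0]]
ft_force: [-0.4, -0.1, 0.0]
grip_width: 0.0208
```

```bash
python3 ff.py
```

```text
22.3667 [ 0.46794 -0.24066  0.07232] [-0.e+00  3.e-04 -1.e+00] [-0.28  0.15 -0.17 -0.    0.18  0.01] [ 0.03 -0.1  -0.47 -0.29  0.09 -0.29]
```

The collar is seated at the original height of 0.0723, carrying about its own weight. Release and retreat.

{"op": "send_rows", "data": {"commands": [{"x": 0,"y": 0,"z": 0,"ax": 0,"ay": 0,"az": 0,"gripper": 0.35},{"x": 0,"y": 0,"z": 0,"ax": 0,"ay": 0,"az": 0,"gripper": 0.5},{"x": 0,"y": 0,"z": 0,"ax": 0,"ay": 0,"az": 0,"gripper": 0.7},{"x": 0,"y": 0,"z": 0,"ax": 0,"ay": 0,"az": 0,"gripper": 0.9},{"x": 0,"y": 0,"z": 0,"ax": 0,"ay": 0,"az": 0,"gripper": 0.9},{"x": 0,"y": 0,"z": 0,"ax": 0,"ay": 0,"az": 0,"gripper": 0.9},{"x": 0,"y": 0,"z": 0,"ax": 0,"ay": 0,"az": 0,"gripper": 0.9},{"x": 0,"y": 0,"z": 0,"ax": 0,"ay": 0,"az": 0,"gripper": 0.9}]}}

```text
time: 23.08
position: [0.4679, -0.2407, 0.0723]
orientation: [[0.885, -0.466, -0.0], [-0.466, -0.885, 0.0], [-0.0, -0.0, -1.0]]
ft_force: [0.9, 0.4, -0.5]
grip_width: 0.0718
```

{"op": "send_rows", "data": {"commands": [{"x": 0,"y": 0,"z": 0,"ax": 0,"ay": 0,"az": 0,"gripper": 0.9},{"x": 0,"y": 0,"z": 0,"ax": 0,"ay": 0,"az": 0,"gripper": 0.9},{"x": 0,"y": 0,"z": 0,"ax": 0,"ay": 0,"az": 0,"gripper": 0.9},{"x": 0,"y": 0,"z": 0,"ax": 0,"ay": 0,"az": 0,"gripper": 0.9}]}}

```text
time: 23.42
position: [0.4679, -0.2407, 0.0723]
orientation: [[0.885, -0.466, -0.0], [-0.466, -0.885, 0.0], [-0.0, -0.0, -1.0]]
ft_force: [-0.4, 0.3, -0.6]
grip_width: 0.0794
```

{"op": "send_rows", "data": {"commands": [{"x": 0,"y": 0,"z": -10,"ax": 0,"ay": 0,"az": 0,"gripper": 0.9},{"x": 0,"y": 0,"z": -30,"ax": 0,"ay": 0,"az": 0,"gripper": 0.9},{"x": 0,"y": 0,"z": -60,"ax": 0,"ay": 0,"az": 0,"gripper": 0.9},{"x": 0,"y": 0,"z": -95,"ax": 0,"ay": 0,"az": 0,"gripper": 0.9},{"x": 0,"y": 0,"z": -130,"ax": 0,"ay": 0,"az": 0,"gripper": 0.9},{"x": 0,"y": 0,"z": -155,"ax": 0,"ay": 0,"az": 0,"gripper": 0.9},{"x": 0,"y": 0,"z": -165,"ax": 0,"ay": 0,"az": 0,"gripper": 0.9},{"x": 0,"y": 0,"z": -165,"ax": 0,"ay": 0,"az": 0,"gripper": 0.9}]}}

```text
time: 24.08
position: [0.4698, -0.2417, 0.2413]
orientation: [[0.885, -0.466, 0.006], [-0.466, -0.885, -0.003], [0.007, 0.0, -1.0]]
ft_force: [0.3, -0.6, 0.3]
grip_width: 0.0796
```

```bash
python3 ff.py; python3 - <<'E'
from h import *
w=camera("wrist");t=camera("top");s=camera("scene");print(camera_info("top")["extrinsics"][0][0])
b=blue(t);print([(c,ray(camera_info("top"),c,.058).round(4)) for c,a,_ in b if abs(c[0]-145)<8], [c for c,a,_ in blue(cv2.imread("pics/a.png")) if abs(c[0]-145)<8])
r=lambda c:cv2.resize(c,(400,300),interpolation=cv2.INTER_CUBIC)
cv2.imwrite("pics/l.png",np.vstack([np.hstack([r(w[117:237,177:337]),r(s)]),np.hstack([r(t[155:225,104:194]),r(cv2.imread("pics/a.png")[155:225,104:194])])]))
E
```

```text
24.3333 [ 0.46764 -0.24055  0.23685] [-0.004   0.0025 -1.    ] [-0.05 -0.23 -0.35 -0.08  0.1   0.  ] [ 0.26 -0.37 -0.67 -0.78 -0.25 -0.29]
0.00859411021911029
[] []
```

View pics/l.png

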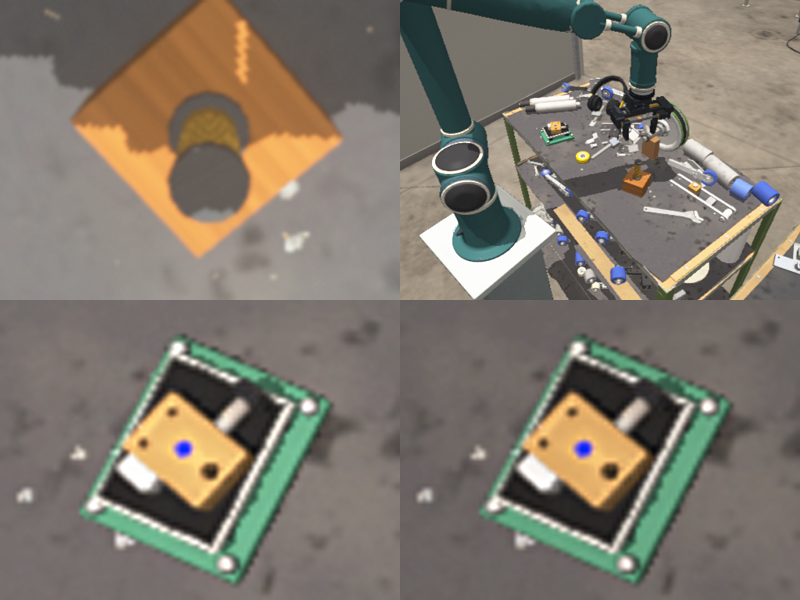

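The punch stands in the holder with its collar flat on the block (cap at crop (209,182)). The gripper is clear, and the work block looks the same in the before and after crops (spot at (183,448) and (583,448), a 400 px tile offset). Handing in.

```bash
python3 -c "from bench import *;print(job_done())"
```

```text
the job is handed in; nothing more can be done
None
```

The job is done and handed in at about 25 s of the 67 s. I took the punch out, pressed its point on the blue spot, lifted it clear, seated it in its holder and let go.

- **Press:** After contact was felt, the force rose in small steps to about 12 N (wrist reading plus the punch's weight). It stayed there for about 1.9 s with readings of 11.2–13.1 N, the highest I saw at any point.
- **Centring:** The camera views put the point within about 0.5–0.7 mm of the spot's centre, with under 0.1° of tilt. The views themselves agree only to 2–3 mm in absolute position.
- **Side load:** A sideways force of about 3 N built up under load, and correcting the position did not remove it.
- **Block:** After the lift the spot measured (0.4857, 0.2034), against (0.4858, 0.2033) before the press. The before and after top pictures look the same, so the side load did not shift the block.
- **Punch in holder:** The collar touched down at the height where I had gripped it (tool at z = 0.0723). The last picture shows the punch upright and seated, with the gripper open and clear above it.
- **Failed check:** The automatic search for the spot in the top-camera pictures found nothing, before or after. I compared those two pictures by eye instead.

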